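Find the short foot of a cover plate by rocking it

TASK

Take the cover plate out of its tray, lay it feet down on the dark surface plate and let go; then gently press its corners one after another until you find the one that gives way, and straight after that press the corner diagonally opposite to make sure that one stands firm. Then put the plate away in the rework rack, feet down and pushed fully home against the back stop, with the end that has the short foot sticking out of the open front for filing. Leave the other tools alone.

Things in the scene. Friction and masses are not known exactly. Their poses are not given: they have to be found in the camera images.
- cover_plate: Loose aluminium cover plate, 100 (its x) x 60 mm (its y), 0.25 to 0.5 kg. Origin mid-way, at the soles. From the soles: feet 8 mm high, 12 mm across, under the corners; plate from 8 to 20 mm; round spigot, 28 mm across, mid-top, from 20 to 42 mm. One foot, unmarked, is 3.5 mm short; the plate lies level on the other three.
- cover_centre (a point): Centre of the cover plate, 21 mm above its soles; x along its length, y along its width, z up out of the spigot. Pressed with 1 to 3 N over the short foot, the plate tips and that corner gives way by 3.5 mm; let go, it comes back level. The other corners stand firm.
- corner_1 (a point): Point on the plate's top face over one foot, at x = +42, y = +22 mm from its middle axis (20 mm above the soles).
- corner_2 (a point): The same over the foot at x = -42, y = +22 mm.
- corner_3 (a point): The same over the foot at x = -42, y = -22 mm.
- corner_4 (a point): The same over the foot at x = +42, y = -22 mm.
- parts_tray: Terracotta-coloured open tray, fixed, 135 (its y) x 105 mm (its x), walls 42 mm high, inside 112 x 82 mm; origin under its centre. The cover plate lies in it lengthwise, soles 3 mm above the bench, too close to the walls to be taken by its sides; the spigot stands free.
- surface_plate: Flat dark iron surface plate, fixed, 150 x 150 mm, 30 mm high; origin under its centre.
- surface_top (a point): Centre of the surface plate's flat top, 30 mm above the bench.
- rework_rack: Low wooden rack, fixed, 112 mm deep (its x) x 92 mm wide (its y), origin under its centre. Its open front looks to its own -x, roughly to the robot. Cheeks 68 mm apart from x = -2 to +58 mm, flared lips to x = -10 mm; steel bridge over x = -8 to +28 mm, 52 to 56 mm above the bench: the plate cannot be carried in by its spigot.
- rack_floor (a point): Point on the rack's floor, 6 mm above the bench, over its origin; x points inward, z up. The back stop's inner face is at x = +50 mm. Slid in lengthwise on its feet and fully home, the plate's centre stands over this point and about 40 mm of it is out of the cheeks, over the open front part of the floor.
- try_square: Bystander: small try square, 70 x 109 x 14 mm, loose.
- file_flat: Bystander: flat file with a wooden handle, 333 mm long, loose.
- sanding_block: Bystander: brown sanding block, 50 x 87 x 28 mm, loose.
Not all that is in view belongs to the job. Of the things that look like the cover_plate, the larger one is meant.

How it is judged:
On the way, in this order (a step that is already met when the one before it is completed fails the run):
1. the cover plate lies feet down on the surface plate, let go (horizontal distance between cover_centre and surface_top below 0.06 m and z of cover_centre in the frame of surface_top between 0.018 and 0.0235 m and angle between cover_centre's own z axis and vertical below 0.15 rad and contact force between the fingers and cover_plate below 0.1 N and contact force between cover_plate and surface_plate above 0.5 N), for 0.2 s.
2. a fingertip presses down the corner that gives way, by at least 2 mm (horizontal distance between cover_centre and surface_top below 0.06 m and z of cover_centre in the frame of surface_top between 0.018 and 0.0235 m and angle between cover_centre's own z axis and vertical below 0.15 rad and contact force between the fingers and cover_plate above 1 N and horizontal distance between the grasp point and corner_3 below 0.03 m and z of corner_3 in the frame of surface_top below 0.018 m), for 0.1 s.
3. a fingertip presses the diagonally opposite corner, and the plate stands level (horizontal distance between cover_centre and surface_top below 0.06 m and z of cover_centre in the frame of surface_top between 0.018 and 0.0235 m and angle between cover_centre's own z axis and vertical below 0.15 rad and contact force between the fingers and cover_plate above 1 N and horizontal distance between the grasp point and corner_1 below 0.03 m and z of corner_3 in the frame of surface_top above 0.0185 m), for 0.1 s.
At the end, for the whole second after the job is handed in: The cover plate lies feet down on the rack's floor, pushed home to within 6 mm of the back stop, between the cheeks, with the end that has the short foot out of the open front, let go and at rest (x of cover_centre in the frame of rack_floor between -0.006 and 0.006 m and y of cover_centre in the frame of rack_floor between -0.008 and 0.008 m and z of cover_centre in the frame of rack_floor between 0.017 and 0.025 m and angle between cover_centre's own z axis and vertical below 0.15 rad and x of corner_3 in the frame of rack_floor below -0.03 m and linear speed of cover_plate below 0.02 m/s); the robot touches nothing.
It fails at once if the cover plate is dropped or pressed on the surface plate with more than 60 N (contact force between cover_plate and surface_plate above 60 N).
It fails at once if the try square is moved by more than 30 mm (distance of try_square from where it was at the start of the episode above 0.03 m).
It fails at once if the flat file is moved by more than 30 mm (distance of file_flat from where it was at the start of the episode above 0.03 m).
It fails at once if the sanding block is moved by more than 30 mm (distance of sanding_block from where it was at the start of the episode above 0.03 m).
It also fails if it takes over 72 s, if anything falls off the work surface, if the arm or the gripper's body presses on something with over 40 N, if the wrist force passes 120 N, or if a joint passes its speed limit or range.

ROBOT

A 6-joint arm with a two-finger parallel gripper is mounted at the origin on a cart in front of the work surface, level with it; the furniture and walls round the work are solid. World frame = base frame: x ahead of the robot, y to its left, z up, the work surface at z = 0. Lengths are in m, angles in rad, forces in N, time in s.
With the tool pointing down it reaches from about 0.375 to 0.925 m from the base axis. Payload 5.7 kg.
Tool frame: the origin (TCP) lies midway between the tips of the shut fingers; the grasp point (between the pads) lies 19 mm behind it (arm.grip_point_offset is the distance from the TCP to the grasp point, in m); z points along the fingers, y is the line along which they close (so a half turn about z gives the same grasp; the last joint's range is limited). The gripper opens to 85 mm and grips with 20 to 120 N. Pads are 22 mm wide; open, the fingers measure 114 mm over their backs; the gripper's body (76 mm by 85 mm) begins 54 mm behind the grasp point. The pads swing forward as they close: fully open they stand 13 mm farther back than shut.
Start: joints at [1.173, 0.359, 1.51, -0, 1.272, -0.115], TCP at [0.167, 0.576, 0.231] pointing down, gripper open.
Joint ranges: [-2.97, 2.97], [-1.01, 2.36], [0.21, 2.38], [-0.96, 4.11], [0.2, 2.71], [-2.98, 2.98]. Speed limits (rad/s): [2.39, 2.39, 3.14, 3.14, 3.14, 3.14].

INTERFACE

Orientations are given as a 3x3 rotation matrix whose columns are the frame's x, y, z axes.
In Python, from cell import monitor, cams, arm gives the robot as it stands.
- The arm moves only by the tool servo_tool, never from a script. Its argument "rows" is a list of rows, each a list of 7 numbers: the opening, from -1 (shut) to 1 (fully open), so that 0 is half open, then the shift along the tool's x, y, z in mm, then the turn, a rotation vector about the tool's x, y, z in rad. In form: [[hand, x, y, z, wx, wy, wz], ...]. A call has exactly 8 rows; each row shifts and turns the commanded pose from where the row before left it, along the tool's axes as they then stand; what a row does not reach is not made up. A row lasts 1/8 s, in which the tool goes at most 62.5 mm and 10.7 degrees, less where a joint would pass 70% of its speed; a pose out of reach is approached as far as the arm can. A call with a gripper value outside its range is refused whole. The fingers move at their own pace and stop on an object; the grip force is fixed at half the most. Time passes only in rows, so rows that do not move let the fingers close, or fill a call up. It gives the time, the measured TCP pose, the force, the opening and the grip force at its end, in the units of the state.
- monitor.get_state(): the state, without advancing time (a new reading comes with each control period).
- cams.get_image(name): name is "scene" or "side" or "wrist"; returns a dict with "pixels" (420x560x3 uint8, red, green, blue), "depth" (420x560 float32, m along the optical axis (not along the pixel's ray), 0 where there is no reading), "fx", "fy", "cx", "cy" (pixels), "distortion" ([k1, k2, p1, p2, k3] as OpenCV has them; the pictures are not rectified), "position" and "rotation" of the camera in the world. Camera axes: x right, y up, looking along -z (the intrinsics and any distortion apply to the point x, -y, -z); pixel columns grow to the right and rows downward; lengths in m; the calibration is good to about 2 mm. A picture is of the moment at which its call begins.
- arm.job_done(): hands the job in; it is judged then, once.
The state is a dict: "t": time; "qpos": joint angles; "joint_velocities": joint speeds; "joint_torque": joint torques, N m; "ee_pos": TCP position; "tool_rot": TCP orientation; "wrist_force": force on the tool from outside, world axes, zero at the start; "wrist_torque": the same for the moment, N m; "width": finger opening in m; "grip_force": force on a finger pad.
Only numpy, scipy, OpenCV 4.12 (cv2) and the standard library are available. Lean on these libraries where they do the work, as an engineer would, in place of code of your own. Each camera call takes 0.05 s, during which the arm holds its last target. There are 200 camera calls.

## Working session

There is one attempt and no reset: what is moved stays moved. The work goes in short steps, Python scripts to look and compute and a tool call to move; the robot and the scene stay as the last step left them, time stands still between calls to the robot, and variables do not carry over. Pictures are saved under pics/ and viewed, at most 10 in all, crops included, and the job is handed in when it is done.

Besides the shell and the picture viewer there is one more tool, called after ">>>" as a command line: name --pt "numbers of a row" for each row, then --argument value for the rest. servo_tool: Moves the arm, as the interface text tells. Its arguments: {"type":"object","properties":{"rows":{"type":"array","items":{"type":"array","items":{"type":"number"}}}},"required":["rows"]}

```bash
ls; mkdir -p pics
cat > h.py <<'E'
import numpy as np, cv2
from cell import monitor, cams, arm
def grab(n, f=None):
    im=cams.get_image(n)
    if f: cv2.imwrite(f,im["pixels"][:,:,::-1])
    return im
def world(im):
    # per-pixel world points from depth
    h,w=im["depth"].shape
    K=np.array([[im["fx"],0,im["cx"]],[0,im["fy"],im["cy"]],[0,0,1.]])
    v,u=np.mgrid[:h,:w]
    p=cv2.undistortPoints(np.stack([u.ravel(),v.ravel()],1).astype(float)[:,None],K,np.array(im["distortion"],float))[:,0]
    d=im["depth"].ravel()
    c=np.stack([p[:,0]*d,-p[:,1]*d,-d],1)
    P=c@np.array(im["rotation"]).T+np.array(im["position"])
    P[d==0]=np.nan
    return P.reshape(h,w,3)
E
python3 - <<'E'
from h import *
for n in("scene","side"):
    im=grab(n,f"pics/{n}0.png"); np.savez(f"{n}0.npz",P=world(im),c=im["pixels"]); print(im["position"],(im["depth"]>0).mean())
s=monitor.get_state(); print(s)
a=[cv2.imread(f"pics/{n}0.png") for n in("scene","side")]
E
```

```text
pics
[-0.27243283 -0.50324936  1.2029603 ] 0.9961224489795918
[0.4178058  1.02234728 0.59771204] 0.9957908163265307
{'t': 0.1, 'qpos': array([ 1.17292391e+00,  3.59446190e-01,  1.51130220e+00, -9.17501985e-06,
        1.27254830e+00, -1.15089517e-01]), 'joint_velocities': array([-0.00051695, -0.00164517, -0.00119079, -0.00068007, -0.00412295,
       -0.00033565]), 'joint_torque': array([ 1.10458955e-04, -5.28644943e+01, -2.79350924e+01, -8.99375073e-05,
        4.91416838e-03,  3.95331836e-05]), 'ee_pos': array([0.16718152, 0.57559625, 0.23053817]), 'tool_rot': array([[-9.60283342e-01,  2.79025946e-01, -6.52158460e-04],
       [ 2.79026645e-01,  9.60282069e-01, -1.57433045e-03],
       [ 1.86977033e-04, -1.69377289e-03, -9.99998548e-01]]), 'wrist_force': array([-0.49542998, -0.24531787,  0.4505723 ]), 'wrist_torque': array([ 0.03960761, -0.02531251,  0.04067381]), 'grip_force': 0.0, 'width': 0.08530935057205469}
```

View pics/scene0.png

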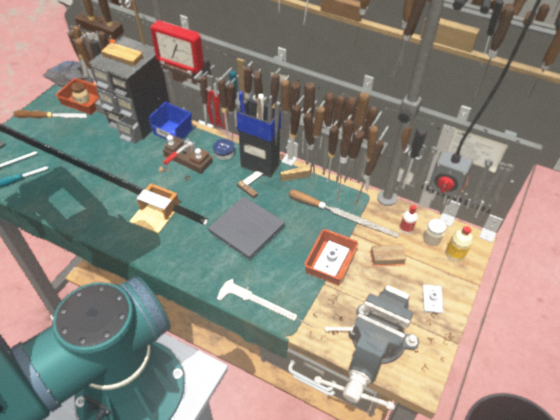

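View pics/side0.png

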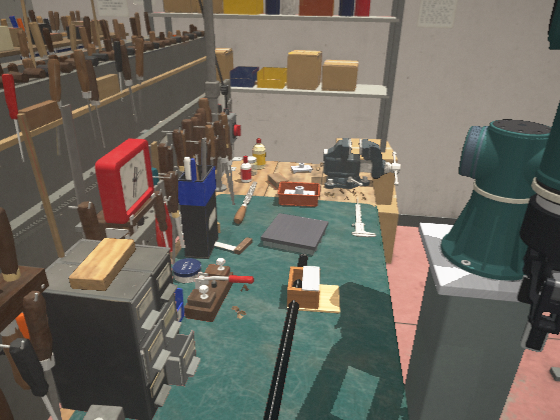

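The scene view shows the tray with the plate at (331,256), the surface plate at (246,227), the rack at (155,203), and the smaller decoy at (432,298). In the side view a black bar passes the rack near (290,320).

Run:
```python
import numpy as np, cv2
d=np.load("scene0.npz");P=d["P"];c=d["c"]
hsv=cv2.cvtColor(c,cv2.COLOR_RGB2HSV)
def rect(m,name):
    q=P[m][:,:2]; r=cv2.minAreaRect((q*1000).astype(np.float32)); print(name,m.sum(),np.round(r[0],1),np.round(r[1],1),r[2], "z",np.round(np.percentile(P[m][:,2],[5,50,95])*1000,1))
def box(u0,v0,u1,v1):
    m=np.zeros(c.shape[:2],bool);m[v0:v1,u0:u1]=1;return m
z=P[:,:,2]
rect(box(200,190,300,260)&(z>.026)&(z<.034),"surface")
rect(box(300,225,362,285)&(z>.037)&(z<.047)&(hsv[:,:,1]>100),"tray rim")
rect(box(310,235,355,280)&(z>.019)&(z<.028)&(hsv[:,:,1]<70),"plate")
m=box(310,230,355,280)&(z>.040)&(hsv[:,:,1]<70); rect(m,"spigot")
rect(box(125,175,185,235)&(z>.047)&(z<.06),"bridge")
rect(box(125,175,185,235)&(z>.012),"rack all")
rect(box(420,280,445,315)&(z>.008),"decoy")
rect(box(215,275,300,325)&(z>.006),"caliper/square")
for (u,v) in [(60,148),(100,167),(140,188),(170,205),(190,213),(204,220)]: print("bar",P[v,u].round(3))
b=cv2.resize(c[165:245,110:330],None,fx=3.6,fy=3.6,interpolation=cv2.INTER_CUBIC)
d2=np.load("side0.npz");c2=d2["c"]
b2=cv2.resize(c2[240:330,240:380],None,fx=3.2,fy=3.2,interpolation=cv2.INTER_CUBIC)
o=np.zeros((288+288,792,3),np.uint8);o[:288]=b[:288,:792];o[288:,:448]=b2
cv2.imwrite("pics/crop1.png",o[:,:,::-1])
```

```text
surface 2069 [564.    0.9] [183.5 264.6] 78.06101989746094 z [26.5 29.3 32.8]
tray rim 336 [ 523.1 -251. ] [138.8 104.8] 3.4639124870300293 z [38.  41.5 45.3]
plate 522 [ 522.1 -253. ] [99.4 60.1] 0.7870829105377197 z [19.6 22.4 26.4]
spigot 86 [ 497.3 -252.5] [78.1 48.9] 5.542080879211426 z [40.6 44.3 47.4]
bridge 470 [462.2 255.5] [70.9 93.8] 4.127557277679443 z [48.4 53.6 58. ]
rack all 1000 [439.7 278.4] [117.1 216. ] 4.502678394317627 z [15.2 45.5 57.3]
decoy 426 [ 536.4 -526.6] [83.6 44.7] 18.732027053833008 z [ 8.7 11.9 28.2]
caliper/square 104 [ 349.  -138.5] [ 88.8 199.5] 10.201753616333008 z [6.1 7.4 9.8]
bar [ 0.517  0.666 -0.002]
bar [ 0.513  0.51  -0.005]
bar [0.483 0.335 0.022]
bar [0.461 0.213 0.038]
bar [0.469 0.154 0.029]
bar [0.47  0.109 0.024]
```

View pics/crop1.png

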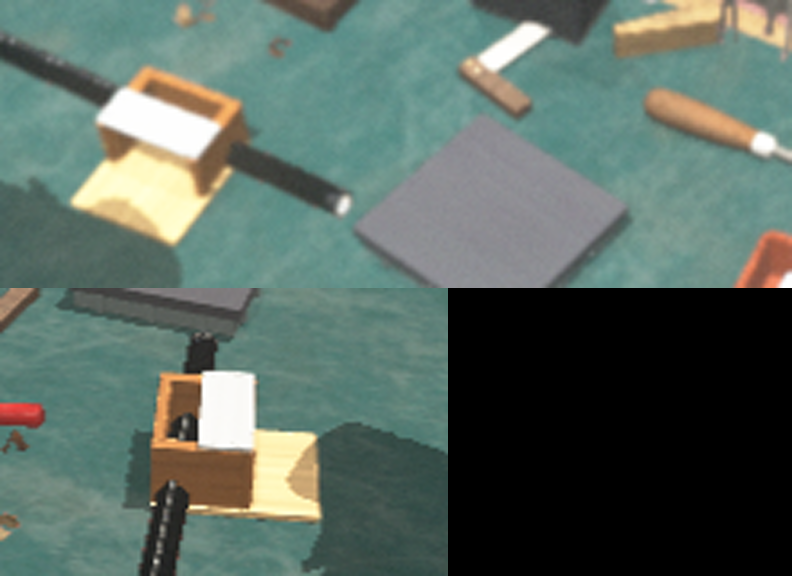

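>>> servo_tool --pt "1 0 0 0 0 0 0.18" --pt "1 0 0 0 0 0 0.18" --pt "1 0 0 0 0 0 0.18" --pt "1 0 0 0 0 0 0.18" --pt "1 0 0 0 0 0 0.18" --pt "1 0 0 0 0 0 0.18" --pt "0.5 0 0 0 0 0 0.18" --pt "0.2 -10 10 0 0 0 0"

```text
t: 1.1
ee_pos: [0.1775, 0.5662, 0.2308]
tool_rot: [[-0.031, 1.0, -0.0], [1.0, 0.031, -0.001], [-0.001, -0.0, -1.0]]
wrist_force: [-0.1, -0.2, -0.2]
width: 0.0527
grip_force: 0.0
```

>>> servo_tool --pt "0 -43 38 0 0 0 0" --pt "0 -43 38 0 0 0 0" --pt "0 -43 38 0 0 0 0" --pt "0 -43 38 0 0 0 0" --pt "0 -43 38 0 0 0 0" --pt "0 -43 38 0 0 0 0" --pt "0 -43 38 0 0 0 0" --pt "0 -43 38 0 0 0 0"

```text
t: 2.1
ee_pos: [0.4921, 0.2286, 0.2313]
tool_rot: [[-0.032, 0.999, -0.0], [0.999, 0.032, -0.0], [-0.0, -0.0, -1.0]]
wrist_force: [-0.6, 0.6, 0.1]
width: 0.0429
grip_force: 0.0
```

>>> servo_tool --pt "0 -60 4 0 0 0 0" --pt "0 -60 4 0 0 0 0" --pt "0 -60 4 0 0 0 0" --pt "0 -60 4 0 0 0 0" --pt "0 -60 4 0 0 0 0" --pt "0 -60 4 0 0 0 0" --pt "0 -60 4 0 0 0 0" --pt "0 -60 4 0 0 0 0"

```text
t: 3.1
ee_pos: [0.5357, -0.2504, 0.2312]
tool_rot: [[-0.032, 0.999, -0.0], [0.999, 0.032, -0.0], [-0.0, -0.0, -1.0]]
wrist_force: [1.1, -0.1, -0.4]
width: 0.0429
grip_force: 0.0
```

Run:
```python
from h import *
im=grab("wrist","pics/w1.png");P=world(im);np.savez("w1.npz",P=P,c=im["pixels"])
hsv=cv2.cvtColor(im["pixels"],cv2.COLOR_RGB2HSV)
near=np.hypot(P[:,:,0]-.522,P[:,:,1]+.252)<.11
z=P[:,:,2]
for nm,m in(("plate",near&(z>.017)&(z<.030)&(hsv[:,:,1]<60)),("spig",near&(z>.040)&(z<.050)&(hsv[:,:,1]<60)),("rim",near&(z>.037)&(z<.047)&(hsv[:,:,1]>110))):
    m=cv2.morphologyEx(m.astype(np.uint8),cv2.MORPH_OPEN,np.ones((5,5)))>0
    if m.sum()<20: print(nm,m.sum());continue
    v,u=np.nonzero(m)
    r=cv2.minAreaRect((P[m][:,:2]*1000).astype(np.float32)); print(nm,m.sum(),r,np.median(P[m],0).round(4),u.mean(),v.mean())
print(im["position"])
```

```text
plate 5601 ((524.025390625, -259.7757568359375), (100.0376968383789, 74.20063781738281), 1.594805121421814) [ 0.5252 -0.2519  0.0235] 271.50740939118015 190.61292626316728
spig 668 ((523.6065673828125, -252.76992797851562), (26.18722915649414, 27.019813537597656), 29.02821922302246) [ 0.5235 -0.2523  0.0457] 270.17814371257487 194.07185628742516
rim 758 ((523.8049926757812, -247.07669067382812), (132.69784545898438, 96.29600524902344), 2.7127747535705566) [ 0.5053 -0.2034  0.0436] 260.9221635883905 151.26121372031662
[ 0.53370351 -0.18478957  0.37438117]
```

View pics/w1.png

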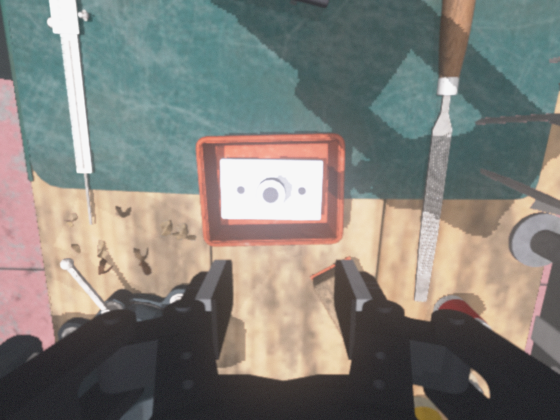

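The wrist view shows the plate lengthwise in the tray at (271,190) with the spigot at (270,194), so I'll descend over it.

>>> servo_tool --pt "0 -1.5 -12 40 0 0 0" --pt "0 0 0 45 0 0 0" --pt "0 0 0 45 0 0 0" --pt "0 0 0 35 0 0 0" --pt "0 0 0 20 0 0 0" --pt "0 0 0 14 0 0 0" --pt "0 0 0 8 0 0 0" --pt "0 0 0 0 0 0 0"

```text
t: 4.15
ee_pos: [0.5246, -0.2498, 0.0243]
tool_rot: [[-0.029, 1.0, -0.0], [1.0, 0.029, -0.0], [-0.0, -0.0, -1.0]]
wrist_force: [-0.4, 0.7, -0.3]
width: 0.0429
grip_force: 0.0
```

>>> servo_tool --pt "-1 0 0 0 0 0 0" --pt "-1 0 0 0 0 0 0" --pt "-1 0 0 0 0 0 0" --pt "-1 0 0 0 0 0 0" --pt "-1 0 0 0 0 0 0" --pt "-1 0 0 0 0 0 0" --pt "-1 0 0 -5 0 0 0" --pt "-1 0 0 -15 0 0 0"

```text
t: 5.15
ee_pos: [0.5237, -0.249, 0.044]
tool_rot: [[-0.028, 1.0, -0.002], [1.0, 0.028, 0.001], [0.001, -0.002, -1.0]]
wrist_force: [0.1, 0.2, -3.4]
width: 0.026
grip_force: 59.3
```

>>> servo_tool --pt "-1 0 0 -20 0 0 0" --pt "-1 0 0 -40 0 0 0" --pt "-1 10 0 -40 0 0 0" --pt "-1 40 8 -20 0 0 0" --pt "-1 50 8 0 0 0 0" --pt "-1 50 8 0 0 0 0" --pt "-1 50 8 0 0 0 0" --pt "-1 20 4 0 0 0 0"

```text
t: 6.15
ee_pos: [0.5541, -0.026, 0.1649]
tool_rot: [[-0.03, 1.0, -0.0], [1.0, 0.03, 0.001], [0.001, -0.0, -1.0]]
wrist_force: [0.7, -0.6, -4.2]
width: 0.0259
grip_force: 59.6
```

Run:
```python
from h import *
d=np.load("scene0.npz");P=d["P"];c=d["c"];z=P[:,:,2]
hsv=cv2.cvtColor(c,cv2.COLOR_RGB2HSV)
m=np.zeros(z.shape,bool);m[185:265,200:300]=1
m&=(z>.024)&(z<.036)&(hsv[:,:,1]<60)
n,l,st,_=cv2.connectedComponentsWithStats(cv2.morphologyEx(m.astype(np.uint8),cv2.MORPH_OPEN,np.ones((3,3))))
k=1+st[1:,4].argmax();q=P[l==k];print(cv2.minAreaRect((q[:,:2]*1000).astype(np.float32)),np.median(q[:,2]))
# rack: orange/white bridge in scene + side
for n_,bx in(("scene",(120,175,190,240)),("side",(280,262,345,315))):
    d=np.load(n_+"0.npz");P=d["P"];z=P[:,:,2];hsv=cv2.cvtColor(d["c"],cv2.COLOR_RGB2HSV)
    b=np.zeros(z.shape,bool);b[bx[1]:bx[3],bx[0]:bx[2]]=1
    w=b&(hsv[:,:,1]<50)&(hsv[:,:,2]>140)&(z>.04); print(n_,"bridge",w.sum(),cv2.minAreaRect((P[w][:,:2]*1000).astype(np.float32)),np.median(P[w],0).round(3))
    w=b&(z>.002)&(z<.015)&(abs(hsv[:,:,0].astype(int)-22)<8)&(hsv[:,:,1]>60)&(P[:,:,0]<.46)&(P[:,:,0]>.3)
    print(" floor",w.sum(),cv2.minAreaRect((P[w][:,:2]*1000).astype(np.float32)))
    for t in (.042,.046): 
        w=b&(z>t)&(z<.065)&(P[:,:,1]>.19)&(P[:,:,1]<.32)&(P[:,:,0]<.56); print(" top",cv2.minAreaRect((P[w][:,:2]*1000).astype(np.float32)))
```

```text
((506.2027282714844, -3.0727996826171875), (152.7812042236328, 153.15225219726562), 79.18879699707031) 0.029004788575502483
scene bridge 346 ((451.54315185546875, 254.67868041992188), (45.35614013671875, 93.88517761230469), 3.7362351417541504) [0.447 0.256 0.055]
 floor 345 ((419.36151123046875, 253.81858825683594), (79.74539947509766, 96.91085052490234), 1.0816962718963623)
 top ((463.352783203125, 255.5841064453125), (73.3040542602539, 93.75687408447266), 4.127557277679443)
 top ((462.1600036621094, 255.49803161621094), (70.91226196289062, 93.75687408447266), 4.127557277679443)
side bridge 406 ((447.8160705566406, 258.0751037597656), (36.952388763427734, 89.5340347290039), 2.2422733306884766) [0.448 0.263 0.055]
 floor 523 ((420.8731689453125, 256.1615905761719), (76.594970703125, 97.07737731933594), 1.2108345031738281)
 top ((462.3581237792969, 259.7527770996094), (67.75127410888672, 92.39492797851562), 2.6941802501678467)
 top ((462.8619689941406, 259.4527282714844), (67.52487182617188, 92.43526458740234), 3.3018035888671875)
```

>>> servo_tool --pt "-1 12 -20 0 0 0 0" --pt "-1 10 -25 15 0 0 0" --pt "-1 3 -4 30 0 0 0" --pt "-1 0 0 30 0 0 0" --pt "-1 0 0 18 0 0 0" --pt "-1 0 0 10 0 0 0" --pt "-1 0 0 6 0 0 0" --pt "-1 0 0 0 0 0 0"

```text
t: 7.15
ee_pos: [0.505, -0.0053, 0.0555]
tool_rot: [[-0.028, 1.0, 0.0], [1.0, 0.028, -0.0], [-0.0, 0.0, -1.0]]
wrist_force: [-0.6, -0.2, -5.0]
width: 0.0261
grip_force: 59.9
```

>>> servo_tool --pt "-1 0 0 1 0 0 0" --pt "-1 0 0 1 0 0 0" --pt "-1 0 0 0.7 0 0 0" --pt "-1 0 0 0.5 0 0 0" --pt "-1 0 0 0.3 0 0 0" --pt "-1 0 0 0.3 0 0 0" --pt "-1 0 0 0 0 0 0" --pt "-1 0 0 0 0 0 0"

```text
t: 8.15
ee_pos: [0.5049, -0.0052, 0.0523]
tool_rot: [[-0.028, 1.0, 0.0], [1.0, 0.028, -0.0], [-0.0, 0.0, -1.0]]
wrist_force: [-2.7, 0.8, 7.2]
width: 0.0261
grip_force: 61.2
```

>>> servo_tool --pt "-0.3 0 0 -0.3 0 0 0" --pt "0 0 0 0 0 0 0" --pt "0 0 0 0 0 0 0" --pt "0 0 0 0 0 0 0" --pt "0 0 0 -10 0 0 0" --pt "0 0 0 -30 0 0 0" --pt "0 0 0 -50 0 0 0" --pt "-1 0 0 -40 0 0 0"

```text
t: 9.15
ee_pos: [0.5051, -0.0052, 0.1842]
tool_rot: [[-0.028, 1.0, 0.001], [1.0, 0.028, -0.0], [-0.0, 0.001, -1.0]]
wrist_force: [1.0, -0.1, 0.5]
width: 0.0255
grip_force: 0.0
```

Run:
```python
from h import *
im=grab("wrist","pics/w2.png");P=world(im)
hsv=cv2.cvtColor(im["pixels"],cv2.COLOR_RGB2HSV)
near=np.hypot(P[:,:,0]-.505,P[:,:,1]+.005)<.11
z=P[:,:,2]
for nm,m in(("plate",near&(z>.044)&(z<.060)&(hsv[:,:,1]<60)&(hsv[:,:,2]>130)),("spig",near&(z>.067)&(z<.080)&(hsv[:,:,1]<60))):
    m=cv2.morphologyEx(m.astype(np.uint8),cv2.MORPH_OPEN,np.ones((5,5)))>0
    if m.sum()<20: print(nm,m.sum());continue
    v,u=np.nonzero(m)
    r=cv2.minAreaRect((P[m][:,:2]*1000).astype(np.float32)); print(nm,m.sum(),r,np.median(P[m],0).round(4),u.mean(),v.mean())
s=monitor.get_state();print(s["t"],s["ee_pos"],s["wrist_force"],s["qpos"])
```

```text
plate 8187 ((505.2758483886719, -8.056270599365234), (100.3550796508789, 60.3923454284668), 1.0370163917541504) [ 0.5047 -0.0037  0.0505] 282.9579821668499 205.71637962623672
spig 1100 ((505.0550231933594, -7.769914627075195), (26.436767578125, 27.02092742919922), 2.4302327632904053) [ 0.5051 -0.0071  0.0726] 282.95 215.06
9.2 [ 0.50803546 -0.00552444  0.18893987] [ 1.03816007 -0.53332303  3.22409762] [-1.46808817e-01  2.68655744e-01  1.76515907e+00 -1.46274443e-04
  1.09881726e+00 -1.74974497e-01]
```

View pics/w2.png

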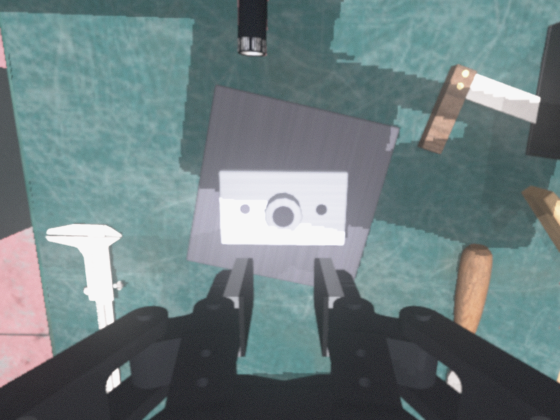

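The plate lies on the surface plate at (283,207), spigot at (283,215), lengthwise along world x. I'll shut the fingers and press the (+x,+y) corner first.

>>> servo_tool --pt "-1 10 20 0 0 0 0" --pt "-1 12 20 20 0 0 0" --pt "-1 1 5 35 0 0 0" --pt "-1 0 0 35 0 0 0" --pt "-1 0 0 20 0 0 0" --pt "-1 0 0 10 0 0 0" --pt "-1 0 0 0 0 0 0" --pt "-1 0 0 0 0 0 0"

```text
t: 10.2
ee_pos: [0.55, 0.019, 0.0628]
tool_rot: [[-0.028, 1.0, 0.002], [1.0, 0.028, -0.0], [-0.0, 0.002, -1.0]]
wrist_force: [-0.0, 0.6, 1.4]
width: -0.0001
grip_force: 0.0
```

>>> servo_tool --pt "-1 0 0 6 0 0 0" --pt "-1 0 0 4 0 0 0" --pt "-1 0 0 2 0 0 0" --pt "-1 0 0 0.5 0 0 0" --pt "-1 0 0 0.5 0 0 0" --pt "-1 0 0 0 0 0 0" --pt "-1 0 0 0 0 0 0" --pt "-1 0 0 0 0 0 0"

```text
t: 11.2
ee_pos: [0.549, 0.0191, 0.0499]
tool_rot: [[-0.028, 1.0, 0.0], [1.0, 0.028, -0.0], [-0.0, 0.0, -1.0]]
wrist_force: [-3.7, 0.2, 12.6]
width: -0.0001
grip_force: 6.4
```

>>> servo_tool --pt "-1 0 0 -6 0 0 0" --pt "-1 -20 0 -6 0 0 0" --pt "-1 -30 0 0 0 0 0" --pt "-1 0 0 6 0 0 0" --pt "-1 0 0 4.5 0 0 0" --pt "-1 0 0 1 0 0 0" --pt "-1 0 0 0.2 0 0 0" --pt "-1 0 0 0 0 0 0"

```text
t: 12.2
ee_pos: [0.5503, -0.0313, 0.0499]
tool_rot: [[-0.03, 1.0, -0.0], [1.0, 0.03, -0.002], [-0.002, -0.0, -1.0]]
wrist_force: [-3.5, -4.8, 12.3]
width: -0.0001
grip_force: 6.2
```

>>> servo_tool --pt "-1 0 0 -12 0 0 0" --pt "-1 0 0 -28 0 0 0" --pt "-1 -1 -30 0 0 0 0" --pt "-1 -1 -50 0 0 0 0" --pt "-1 0 -10 18 0 0 0" --pt "-1 0 0 15 0 0 0" --pt "-1 0 0 5 0 0 0" --pt "-1 0 0 0 0 0 0"

```text
t: 13.2
ee_pos: [0.4608, -0.0352, 0.0511]
tool_rot: [[-0.028, 1.0, -0.0], [1.0, 0.028, 0.0], [0.0, -0.0, -1.0]]
wrist_force: [0.1, 0.1, 0.3]
width: 0.0001
grip_force: 0.0
```

>>> servo_tool --pt "-1 0 0 1 0 0 0" --pt "-1 0 0 0.5 0 0 0" --pt "-1 0 0 0.2 0 0 0" --pt "-1 0 0 0 0 0 0" --pt "-1 0 0 0 0 0 0" --pt "-1 0 0 0 0 0 0" --pt "-1 0 0 0 0 0 0" --pt "-1 0 0 0 0 0 0"

```text
t: 14.2
ee_pos: [0.4607, -0.0354, 0.0494]
tool_rot: [[-0.028, 1.0, 0.0], [1.0, 0.028, -0.0], [-0.0, 0.0, -1.0]]
wrist_force: [1.0, -0.7, 1.3]
width: -0.0001
grip_force: 0.6
```

>>> servo_tool --pt "-1 0 0 0.7 0 0 0" --pt "-1 0 0 0.7 0 0 0" --pt "-1 0 0 0.7 0 0 0" --pt "-1 0 0 0.5 0 0 0" --pt "-1 0 0 0.3 0 0 0" --pt "-1 0 0 0 0 0 0" --pt "-1 0 0 0 0 0 0" --pt "-1 0 0 0 0 0 0"

```text
t: 15.2
ee_pos: [0.4604, -0.0355, 0.0468]
tool_rot: [[-0.028, 1.0, -0.0], [1.0, 0.028, -0.0], [-0.0, -0.0, -1.0]]
wrist_force: [-2.5, -1.5, 7.7]
width: -0.0001
grip_force: 4.0
```

>>> servo_tool --pt "-1 0 0 -4 0 0 0" --pt "-1 0 0 -37 0 0 0" --pt "-1 17 30 0 0 0 0" --pt "-1 25 40 0 0 0 0" --pt "-1 10 20.5 13 0 0 0" --pt "-1 0 0 15 0 0 0" --pt "-1 0 0 7 0 0 0" --pt "-1 0 0 1.5 0 0 0"

```text
t: 16.2
ee_pos: [0.5477, 0.0188, 0.0501]
tool_rot: [[-0.027, 1.0, -0.003], [1.0, 0.027, 0.0], [0.0, -0.003, -1.0]]
wrist_force: [-0.0, -0.6, -0.2]
width: -0.0001
grip_force: 0.0
```

>>> servo_tool --pt "-1 0 0 0.7 0 0 0" --pt "-1 0 0 0.5 0 0 0" --pt "-1 0 0 0.3 0 0 0" --pt "-1 0 0 0 0 0 0" --pt "-1 0 0 0 0 0 0" --pt "-1 0 0 0 0 0 0" --pt "-1 0 0 0 0 0 0" --pt "-1 0 0 0 0 0 0"

```text
t: 17.2
ee_pos: [0.5498, 0.0189, 0.05]
tool_rot: [[-0.028, 1.0, 0.0], [1.0, 0.028, -0.0], [-0.0, 0.0, -1.0]]
wrist_force: [-1.8, -0.4, 5.8]
width: 0.0002
grip_force: 3.0
```

>>> servo_tool --pt "-1 0 0 -6 0 0 0" --pt "-1 0 0 -50 0 0 0" --pt "0 0 0 -30 0 0 -0.174" --pt "1 0 0 0 0 0 -0.174" --pt "1 0 0 0 0 0 -0.174" --pt "1 0 0 0 0 0 -0.174" --pt "1 0 0 0 0 0 -0.174" --pt "1 0 0 0 0 0 -0.174"

```text
t: 18.2
ee_pos: [0.5497, 0.0193, 0.1357]
tool_rot: [[-0.881, 0.473, 0.0], [0.473, 0.881, 0.0], [-0.0, 0.0, -1.0]]
wrist_force: [-0.0, -0.7, -0.2]
width: 0.0851
grip_force: 0.0
```

>>> servo_tool --pt "1 0 0 0 0 0 -0.174" --pt "1 0 0 0 0 0 -0.174" --pt "1 0 0 0 0 0 -0.174" --pt "1 26 -7 0 0 0 0" --pt "1 30 -10 0 0 0 0" --pt "1 20 -10 0 0 0 0" --pt "1 0 0 0 0 0 0" --pt "1 0 0 0 0 0 0"

```text
t: 19.2
ee_pos: [0.4755, -0.0096, 0.1359]
tool_rot: [[-1.0, -0.023, 0.002], [-0.023, 1.0, -0.0], [-0.002, -0.0, -1.0]]
wrist_force: [-0.1, -0.5, 0.4]
width: 0.0853
grip_force: 0.0
```

Run:
```python
from h import *
im=grab("wrist","pics/w3.png");P=world(im)
hsv=cv2.cvtColor(im["pixels"],cv2.COLOR_RGB2HSV)
near=np.hypot(P[:,:,0]-.505,P[:,:,1]+.005)<.11
z=P[:,:,2]
for nm,m in(("plate",near&(z>.044)&(z<.060)&(hsv[:,:,1]<60)&(hsv[:,:,2]>130)),("spig",near&(z>.067)&(z<.080)&(hsv[:,:,1]<60))):
    m=cv2.morphologyEx(m.astype(np.uint8),cv2.MORPH_OPEN,np.ones((5,5)))>0
    if m.sum()<20: print(nm,m.sum());continue
    v,u=np.nonzero(m)
    r=cv2.minAreaRect((P[m][:,:2]*1000).astype(np.float32)); print(nm,m.sum(),r,np.median(P[m],0).round(4),u.mean(),v.mean())
s=monitor.get_state();print(s["t"],s["ee_pos"],s["wrist_force"],s["qpos"],s["width"])
```

```text
plate 10365 ((504.749755859375, -7.728889465332031), (99.94357299804688, 60.29059600830078), 1.159318208694458) [ 0.4924 -0.008   0.0505] 284.9653642064641 255.01041968162085
spig 1486 ((504.766357421875, -8.085545539855957), (27.263931274414062, 25.579862594604492), 0.7348718047142029) [ 0.5034 -0.0079  0.0725] 284.76985195154776 275.75033647375506
19.25 [ 0.47566663 -0.00953111  0.1358529 ] [ 0.3530229  -0.91694189 -0.62241701] [-1.65475410e-01  3.00055231e-01  1.88550816e+00  1.69343640e-04
  9.54374849e-01 -1.75957533e+00] 0.08534290704325309
```

View pics/w3.png

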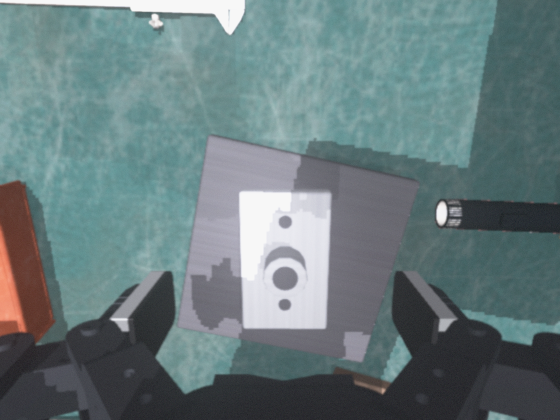

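The plate is undisturbed at (285,255), spigot (285,275); fingers straddle it across its width near the short-foot end. I'll grip its sides.

>>> servo_tool --pt "1 2 1 20 0 0 0" --pt "1 0 0 30 0 0 0" --pt "1 0 0 25 0 0 0" --pt "1 0 0 15 0 0 0" --pt "1 0 0 10 0 0 0" --pt "1 0 0 5 0 0 0" --pt "1 0 0 1 0 0 0" --pt "1 0 0 0 0 0 0"

```text
t: 20.25
ee_pos: [0.4727, -0.0087, 0.0299]
tool_rot: [[-1.0, -0.023, 0.001], [-0.023, 1.0, -0.0], [-0.001, -0.0, -1.0]]
wrist_force: [-0.8, 0.1, 0.4]
width: 0.0858
grip_force: 0.0
```

>>> servo_tool --pt "0.6 0 0 0 0 0 0" --pt "0.4 0 0 0 0 0 0" --pt "0 0 0 0 0 0 0" --pt "-0.5 0 0 0 0 0 0" --pt "-1 0 0 0 0 0 0" --pt "-1 0 0 0 0 0 0" --pt "-1 0 0 0 0 0 0" --pt "-1 0 0 0 0 0 0"

```text
t: 21.25
ee_pos: [0.4726, -0.0087, 0.0303]
tool_rot: [[-1.0, -0.023, 0.001], [-0.023, 1.0, -0.0], [-0.001, -0.0, -1.0]]
wrist_force: [-1.2, 0.4, 8.2]
width: 0.0584
grip_force: 62.3
```

>>> servo_tool --pt "-1 0 0 -3 0 0 0" --pt "-1 0 0 -20 0 0 0" --pt "-1 0 0 -35 0 0 0" --pt "-1 0 0 -35 0 0 0" --pt "-1 0 15 -25 0 0 0" --pt "-1 -5 35 -12 0 0 0" --pt "-1 -5 40 0 0 0 0" --pt "-1 -5 40 0 0 0 0"

```text
t: 22.25
ee_pos: [0.4834, 0.1226, 0.1593]
tool_rot: [[-1.0, -0.023, -0.001], [-0.023, 1.0, -0.0], [0.001, -0.0, -1.0]]
wrist_force: [0.7, 0.7, -4.1]
width: 0.0584
grip_force: 66.3
```

>>> servo_tool --pt "-1 -8 45 0 0 0 0" --pt "-1 -8 40 0 0 0 0" --pt "-1 -8 32 0 0 0 0" --pt "-1 0 18 0 0 0 0" --pt "-1 0 0 0 0 0 0" --pt "-1 0 0 0 0 0 0" --pt "-1 0 0 0 0 0 0" --pt "-1 0 0 0 0 0 0"

```text
t: 23.25
ee_pos: [0.5051, 0.2564, 0.1596]
tool_rot: [[-1.0, -0.022, -0.0], [-0.022, 1.0, -0.0], [0.0, -0.0, -1.0]]
wrist_force: [0.5, -0.4, -4.1]
width: 0.0587
grip_force: 66.3
```

Run:
```python
from h import *
im=grab("wrist","pics/w4.png");P=world(im);np.savez("w4.npz",P=P,c=im["pixels"])
hsv=cv2.cvtColor(im["pixels"],cv2.COLOR_RGB2HSV);z=P[:,:,2]
near=(abs(P[:,:,0]-.44)<.09)&(abs(P[:,:,1]-.257)<.08)
def R(nm,m):
    m=cv2.morphologyEx((m&near).astype(np.uint8),cv2.MORPH_OPEN,np.ones((5,5)))>0
    if m.sum()<30: print(nm,m.sum());return
    print(nm,m.sum(),cv2.minAreaRect((P[m][:,:2]*1000).astype(np.float32)),np.median(P[m],0).round(4))
R("bridge",(z>.05)&(z<.062)&(hsv[:,:,1]<60)&(hsv[:,:,2]>120))
R("tops",(z>.040)&(z<.062))
R("floor",(z>.003)&(z<.011)&(abs(hsv[:,:,0].astype(int)-22)<9)&(hsv[:,:,1]>50))
s=monitor.get_state();print(s["t"],s["ee_pos"],s["wrist_force"],s["width"])
```

```text
bridge 7303 ((449.1362609863281, 256.188232421875), (36.793174743652344, 88.2474136352539), 2.2303194999694824) [0.4488 0.2564 0.0566]
tops 9961 ((463.69708251953125, 256.7708740234375), (67.9221420288086, 88.34317016601562), 2.3409008979797363) [0.4553 0.2566 0.0563]
floor 7006 ((406.774169921875, 254.2187957763672), (45.2424430847168, 91.61193084716797), 2.510117769241333) [0.4065 0.2564 0.0066]
23.3 [0.50517467 0.25648298 0.15958336] [ 0.19097606 -0.46064445 -4.46879362] 0.058106836801363075
```

View pics/w4.png

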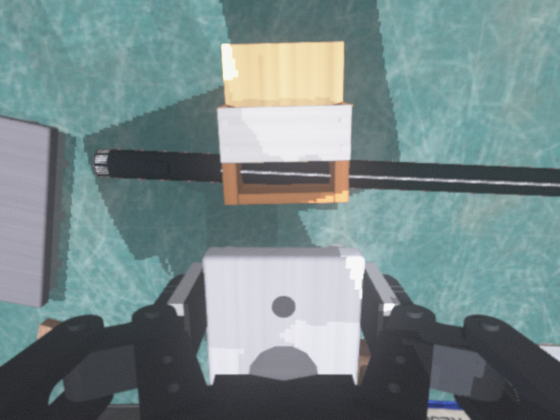

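The rack's bridge is at (285,133), its open floor at (283,73), and the bar crosses visibly behind the bridge at (285,172). The plate is still held squarely at (283,310). I'll move to the front of the rack.

>>> servo_tool --pt "-1 20 0 0 0 0 -0.02" --pt "-1 35 -1 0 0 0 0" --pt "-1 40 0 0 0 0 0" --pt "-1 40 0 0 0 0 0" --pt "-1 28 0 10 0 0 0" --pt "-1 13 0 25 0 0 0" --pt "-1 0 0 30 0 0 0" --pt "-1 0 0 20 0 0 0"

```text
t: 24.3
ee_pos: [0.3292, 0.2488, 0.0739]
tool_rot: [[-0.999, -0.043, 0.0], [-0.043, 0.999, 0.0], [-0.0, 0.0, -1.0]]
wrist_force: [-0.5, 0.5, -3.4]
width: 0.0583
grip_force: 66.2
```

>>> servo_tool --pt "-1 0 0 20 0 0 0" --pt "-1 0 0 15 0 0 0" --pt "-1 0 0 10 0 0 0" --pt "-1 0 0 8 0 0 0" --pt "-1 0 0 5 0 0 0" --pt "-1 0 0 3 0 0 0" --pt "-1 0 0 0 0 0 0" --pt "-1 0 0 0 0 0 0"

```text
t: 25.3
ee_pos: [0.3295, 0.249, 0.0137]
tool_rot: [[-0.999, -0.043, 0.0], [-0.043, 0.999, 0.0], [-0.0, 0.0, -1.0]]
wrist_force: [-0.3, 0.9, -5.0]
width: 0.0586
grip_force: 66.2
```

Run:
```python
from h import *
a=grab("scene")["pixels"][170:250,110:220];b=grab("side")["pixels"][230:330,250:380]
a=cv2.resize(a,(770,560))[:300] if 0 else cv2.resize(a,(412,300),interpolation=cv2.INTER_CUBIC)
b=cv2.resize(b,(388,300),interpolation=cv2.INTER_CUBIC)
cv2.imwrite("pics/pre.png",np.hstack([a,b])[:,:,::-1])
```

```text
(no output)
```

View pics/pre.png

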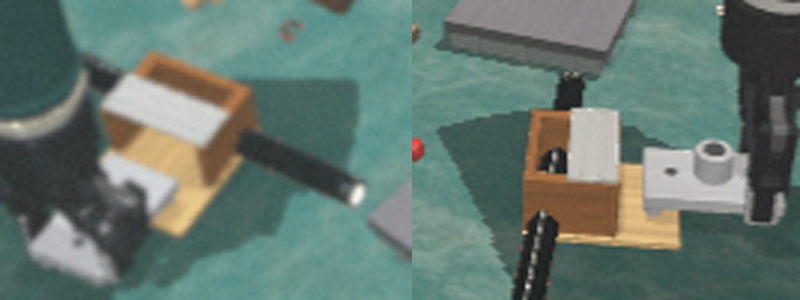

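>>> servo_tool --pt "-1 0 2 3 0 0 0" --pt "-1 0 0 2.5 0 0 0" --pt "-1 -6 0 0 0 0 0" --pt "-1 -10 0 0 0 0 0" --pt "-1 -10 0 0 0 0 0" --pt "-1 -8 0 0 0 0 0" --pt "-1 -6 0 0 0 0 0" --pt "-1 0 0 0 0 0 0"

```text
t: 26.4
ee_pos: [0.3699, 0.2528, 0.008]
tool_rot: [[-0.999, -0.043, 0.001], [-0.043, 0.999, 0.0], [-0.001, 0.0, -1.0]]
wrist_force: [-0.3, -0.3, -5.3]
width: 0.0583
grip_force: 66.2
```

Run:
```python
import numpy as np
P=np.load("w4.npz")["P"]
for v in range(160,204,4): print(v,P[v,285].round(3),P[v,120].round(3))
```

```text
160 [0.466 0.257 0.058] [0.473 0.131 0.023]
164 [0.473 0.257 0.021] [0.476 0.131 0.024]
168 [0.476 0.257 0.023] [0.479 0.13  0.023]
172 [0.479 0.257 0.027] [0.482 0.13  0.023]
176 [0.482 0.257 0.027] [0.486 0.128 0.02 ]
180 [0.485 0.257 0.023] [ 0.492  0.119 -0.   ]
184 [0.489 0.257 0.019] [0.495 0.119 0.001]
188 [0.489 0.257 0.035] [0.499 0.118 0.001]
192 [0.489 0.257 0.051] [ 0.503  0.118 -0.   ]
196 [0.492 0.257 0.053] [ 0.506  0.118 -0.   ]
200 [0.495 0.257 0.053] [ 0.51   0.117 -0.   ]
```

>>> servo_tool --pt "-1 -6 0 0 0 0 0" --pt "-1 -6 0 0 0 0 0" --pt "-1 -5 0 0 0 0 0" --pt "-1 -3 0 0 0 0 0" --pt "-1 0 0 0 0 0 0" --pt "-1 0 0 0 0 0 0" --pt "-1 0 0 0 0 0 0" --pt "-1 0 0 0 0 0 0"

```text
t: 27.4
ee_pos: [0.389, 0.2535, 0.008]
tool_rot: [[-0.999, -0.043, -0.0], [-0.043, 0.999, -0.0], [0.0, -0.0, -1.0]]
wrist_force: [-0.7, -0.6, -4.8]
width: 0.0587
grip_force: 66.2
```

>>> servo_tool --pt "-1 -3 0 0 0 0 0" --pt "-1 -3 0 0 0 0 0" --pt "-1 -3 0 0 0 0 0" --pt "-1 -2 0 0 0 0 0" --pt "-1 0 0 0 0 0 0" --pt "-1 0 0 0 0 0 0" --pt "-1 0 0 0 0 0 0" --pt "-1 0 0 0 0 0 0"

```text
t: 28.4
ee_pos: [0.4001, 0.254, 0.008]
tool_rot: [[-0.999, -0.043, -0.0], [-0.043, 0.999, -0.0], [0.0, -0.0, -1.0]]
wrist_force: [-0.2, -0.2, -4.3]
width: 0.0585
grip_force: 66.2
```

>>> servo_tool --pt "-1 -2 0 0 0 0 0" --pt "-1 -2 0 0 0 0 0" --pt "-1 -1 0 0 0 0 0" --pt "-1 -0.7 0 0 0 0 0" --pt "-1 -0.5 0 0 0 0 0" --pt "-1 0 0 0 0 0 0" --pt "-1 0 0 0 0 0 0" --pt "-1 0 0 0 0 0 0"

```text
t: 29.4
ee_pos: [0.4063, 0.2542, 0.008]
tool_rot: [[-0.999, -0.043, -0.0], [-0.043, 0.999, -0.0], [0.0, -0.0, -1.0]]
wrist_force: [-0.2, -0.6, -4.9]
width: 0.0586
grip_force: 66.2
```

>>> servo_tool --pt "-1 -0.5 0 0 0 0 0" --pt "-1 -0.5 0 0 0 0 0" --pt "-1 -0.5 0 0 0 0 0" --pt "-1 -0.3 0 0 0 0 0" --pt "-1 0 0 0 0 0 0" --pt "-1 0 0 0 0 0 0" --pt "-1 0 0 0 0 0 0" --pt "-1 0 0 0 0 0 0"

```text
t: 30.4
ee_pos: [0.4068, 0.2541, 0.0078]
tool_rot: [[-0.999, -0.043, -0.002], [-0.043, 0.999, -0.001], [0.002, -0.001, -1.0]]
wrist_force: [-6.1, 1.2, -4.0]
width: 0.0582
grip_force: 66.4
```

>>> servo_tool --pt "-1 1 0 0 0 0 0" --pt "-1 0 0 0.7 0 0 0" --pt "-1 0 0 0.5 0 0 0" --pt "-1 0 0 0.4 0 0 0" --pt "-1 0 0 0.3 0 0 0" --pt "-1 0 0 0 0 0 0" --pt "-1 0 0 0 0 0 0" --pt "-1 0 0 0 0 0 0"

```text
t: 31.4
ee_pos: [0.4068, 0.2541, 0.0064]
tool_rot: [[-0.999, -0.043, -0.0], [-0.043, 0.999, -0.0], [0.0, -0.0, -1.0]]
wrist_force: [-5.3, -1.2, 2.7]
width: 0.0584
grip_force: 67.2
```

>>> servo_tool --pt "0.6 0 0 0 0 0 0" --pt "0.9 0 0 0 0 0 0" --pt "0.9 0 0 0 0 0 0" --pt "0.9 0 0 0 0 0 0" --pt "0.9 0 0 -10 0 0 0" --pt "0.9 0 0 -30 0 0 0" --pt "0.9 0 0 -40 0 0 0" --pt "0.9 -25 0 -40 0 0 0"

```text
t: 32.4
ee_pos: [0.4299, 0.2548, 0.1274]
tool_rot: [[-0.999, -0.044, -0.003], [-0.044, 0.999, -0.001], [0.003, -0.001, -1.0]]
wrist_force: [0.4, -0.0, -0.2]
width: 0.0808
grip_force: 0.0
```

>>> servo_tool --pt "0.9 -40 0 -20 0 0 0" --pt "0.9 -30 0 0 0 0 0" --pt "0.9 0 0 0 0 0 0" --pt "0.9 0 0 0 0 0 0" --pt "0.9 0 0 0 0 0 0" --pt "0.9 0 0 0 0 0 0" --pt "0.9 0 0 0 0 0 0" --pt "0.9 0 0 0 0 0 0"

```text
t: 33.4
ee_pos: [0.5019, 0.2584, 0.1461]
tool_rot: [[-0.999, -0.043, -0.0], [-0.043, 0.999, -0.0], [0.0, -0.0, -1.0]]
wrist_force: [0.3, 0.4, 0.2]
width: 0.081
grip_force: 0.0
```

Run:
```python
from h import *
im=grab("wrist","pics/w5.png");P=world(im)
hsv=cv2.cvtColor(im["pixels"],cv2.COLOR_RGB2HSV);z=P[:,:,2]
near=(abs(P[:,:,0]-.44)<.09)&(abs(P[:,:,1]-.257)<.08)
def R(nm,m):
    m=cv2.morphologyEx((m&near).astype(np.uint8),cv2.MORPH_OPEN,np.ones((5,5)))>0
    if m.sum()<30: print(nm,m.sum());return
    print(nm,m.sum(),cv2.boxPoints(cv2.minAreaRect((P[m][:,:2]*1000).astype(np.float32))).round(1).tolist(),np.median(P[m],0).round(4))
R("bridge",(z>.052)&(z<.062)&(hsv[:,:,1]<60)&(hsv[:,:,2]>120))
R("plate",(z>.020)&(z<.034)&(hsv[:,:,1]<60)&(hsv[:,:,2]>120)&(P[:,:,0]<.432))
R("tops",(z>.045)&(z<.062))
s=monitor.get_state();print(s["t"],s["ee_pos"],s["wrist_force"],s["width"])
```

```text
bridge 8031 [[429.79998779296875, 299.3999938964844], [433.5, 211.39999389648438], [468.8999938964844, 212.89999389648438], [465.20001220703125, 300.8999938964844]] [0.4487 0.256  0.0566]
plate 5409 [[388.0, 283.5], [390.6000061035156, 223.60000610351562], [431.79998779296875, 225.39999389648438], [429.20001220703125, 285.29998779296875]] [0.4086 0.2544 0.0266]
tops 11076 [[424.1000061035156, 299.70001220703125], [427.79998779296875, 211.1999969482422], [499.20001220703125, 214.10000610351562], [495.5, 302.70001220703125]] [0.4542 0.2564 0.0562]
33.45 [0.5019953  0.25843602 0.1460847 ] [-0.14331622 -0.87317646  0.82186741] 0.0814144911803982
```

View pics/w5.png

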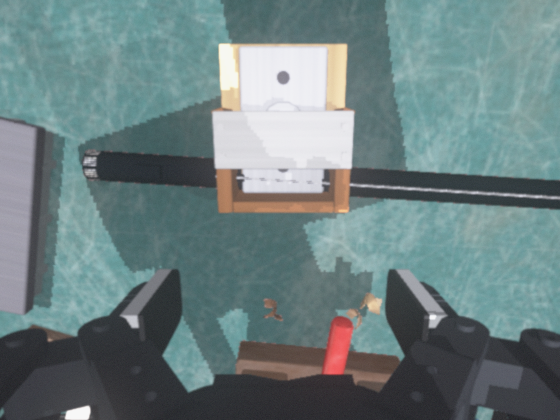

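The plate sits in the rack at (283,77): level, centred between the cheeks, its rear edge 50 mm in front of the rack origin, and the hand is clear.

```bash
python3 -c "
from cell import arm
print(arm.job_done())"
```

```text
the job is handed in; nothing more can be done
None
```

The job is handed in, with no verdict shown yet: the short foot was the corner nearest the robot on its right, the opposite corner stood firm, and the plate is in the rework rack against the back stop with the short-foot end out of the front.

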